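Lid the mise-en-place pots for the night

ROBOT

A 7-joint arm with a two-finger parallel gripper is mounted at the origin on a cart in front of the work surface, level with it; the furniture and walls round the work are solid. World frame = base frame: x ahead of the robot, y to its left, z up, the work surface at z = 0. Lengths are in m, angles in rad, forces in N, time in s.
With the tool pointing down it reaches from about 0.35 to 0.9 m from the base axis. Payload 8.1 kg.
Tool frame: the origin (TCP) lies at the very end of the fingers, on their centre line; the grasp point (between the pads) lies 19 mm behind it (grasp_offset is the distance from the TCP to the grasp point, in m); z points along the fingers, y is the line along which they close (so a half turn about z gives the same grasp; the last joint's range is limited). The gripper opens to 92 mm and grips with 3 to 60 N. Pads are 19 mm wide; open, the fingers measure 130 mm over their backs; the gripper's body (75 mm by 190 mm) begins 47 mm behind the grasp point.
Start: joints at [-1.294, 0.434, 0.025, 1.573, -0.012, 1.134, -0.075], TCP at [0.232, 0.58, 0.227] pointing down, gripper open.
Joint ranges: [-2.62, 2.62], [-0.44, 2.09], [-1.27, 1.32], [0.08, 2.57], [-1.32, 4.46], [0.12, 2], [-2.74, 2.74]. Speed limits (rad/s): [2.22, 2.22, 3.01, 3.01, 3.14, 3.14, 3.14].

INTERFACE

Orientations are given as a rotation vector (axis times angle).
In Python, from cell import observe, get_image, camera_params, sign_off, silhouettes, grasp_offset gives the robot as it stands. The module is installed in compiled form; this text tells all that it offers.
- The arm moves only by the tool jog_arm, never from a script. Its argument "motion" is a list that holds one entry, the list of rows, each a list of 7 numbers: the shift along the tool's x, y, z in m, then the turn, a rotation vector about the tool's x, y, z in rad, then the closure, from -1 (fully open) to 1 (shut), so that 0 is half open. In form: [[[dx, dy, dz, wx, wy, wz, hand], ...]]. A call has 1 to 10 rows; each row is the pose to reach, as a shift and turn from the pose commanded when the call began, along the tool's axes at that moment; what a row does not reach only later rows make up. A row lasts 1/12 s, in which the tool goes at most 41.7 mm and 7.16 degrees, less where a joint would pass 70% of its speed; a pose out of reach is approached as far as the arm can. A call with a gripper value outside its range is refused whole. The fingers move at their own pace and stop on an object; "force" is the grip in N (left out, the last holds). Time passes only in rows, so rows that repeat a pose let the fingers close. It gives the time, the measured TCP pose, the force, the opening and the grip force at its end, in the units of the state.
- observe(): the state, without advancing time (a new reading comes with each control period).
- get_image(name): name is "scene" or "top"; returns the picture (420x560x3 uint8, red, green, blue); there is no depth.
- camera_params(name): a dict with "vertical_fov" (degrees; the focal length in pixels is half the picture's height over the tangent of half this angle, whatever the lens; pixels are square), "cx", "cy" (the principal point, pixels), "dist_coeffs" ([k1, k2, p1, p2, k3] as OpenCV has them; the pictures are not rectified), "T" (4x4, takes a point from camera to world coordinates). Camera axes: x right, y down, z forward; pixel columns grow to the right and rows downward; lengths in m; the calibration is good to about 2 mm. A picture is of the moment at which its call begins. camera_params takes no time and is no camera call.
- sign_off(): hands the job in; it is judged then, once.
Trained networks look in the newest picture that a camera, given by its name, has taken for a name from the list of things; names that differ only in an ending like _2 or _b are one class to them, and where a whole thing is asked for, a point or a joint stands for the part that bears it (a point fixed in the world has none). Each returns a list of dicts, best first, with "p" (0 to 1); they miss things now and then, are a little off and sometimes report something else, mostly with a low value. They report only what shows in the picture. A call takes as long as a camera call.
- silhouettes(query, camera): "mask" (420x560 bool, what is visible of it) and "pixel" ([column, row] in pixels, amid what is visible of it).
The state is a dict: "clock": time; "joints": joint angles; "dq": joint speeds; "joint_efforts": joint torques, N m; "position": TCP position; "ee_rot": TCP orientation; "force": force on the tool from outside, world axes, zero at the start; "ft_torque": the same for the moment, N m; "width": opening from 0.0 (shut) to 1.0 (fully open); "gripper_force": force on a finger pad.
Only numpy, scipy, OpenCV 4.12 (cv2) and the standard library are available. Lean on these libraries where they do the work, as an engineer would, in place of code of your own. Each camera call takes 0.05 s, during which the arm holds its last target. There are 200 camera calls.

TASK

Service is over: take the stack of lids apart from the top and close every pot with the lid that fits it, smallest lid on the smallest pot and so on up. Set each lid down, without dropping it, level and fully home on its rim; the serving spoon stays in the big pot, so turn the notched lid until the notch sits over the spoon's handle. Leave the pots standing where they are, keep the lids right way up, and do not knock the pepper mill or the spice jar.

Things in the scene. Friction and masses are not known exactly. Their poses are not given: they have to be found in the camera images.
- lid_a: Domed steel lid, black knob, flange 74 mm wide; a hollow tapered ring under it (56 mm wide, 8 mm deep) drops into pot_a with 3 mm to spare all round. Origin: centre of the ring's lower edge, z up; flange underside at z = 8 mm, dome's flat top 34, knob (24 mm wide, on the axis) 34 to 62. Seated: origin 50 mm above pot_a's. Starts on top of the stack, on lid_b.
- lid_b: Domed steel lid, black knob, flange 98 mm wide; a hollow tapered ring under it (80 mm wide, 8 mm deep) drops into pot_b with 3 mm to spare all round. Origin: centre of the ring's lower edge, z up; flange underside at z = 8 mm, dome's flat top 34, knob (24 mm wide, on the axis) 34 to 62. Seated: origin 62 mm above pot_b's. Starts second from top, on lid_c, whose knob it hides.
- lid_c: Domed steel lid, black knob, flange 124 mm wide; a hollow tapered ring under it (106 mm wide, 8 mm deep) drops into pot_c with 3 mm to spare all round. Origin: centre of the ring's lower edge, z up; flange underside at z = 8 mm, dome's flat top 34, knob (24 mm wide, on the axis) 34 to 62. Seated: origin 66 mm above pot_c's. Starts third from top, on lid_d.
- lid_d: Domed steel lid, black knob, flange 152 mm wide; a hollow tapered ring under it (134 mm wide, 8 mm deep) drops into pot_d with 3 mm to spare all round. Origin: centre of the ring's lower edge, z up; flange underside at z = 8 mm, dome's flat top 34, knob (24 mm wide, on the axis) 34 to 62. Seated: origin 72 mm above pot_d's. Starts at the bottom. A 50 mm notch in ring and flange on its own -x side must clear pot_d's spoon: x axis as pot_d's, within 0.2 rad.
- pot_a: Loose round steel pot, 72 mm across the rim (mouth 62 mm), 58 mm high, 0.45 kg, holding black olives. Origin: centre of its underside, z up. 
- pot_b: Loose round steel pot, 96 mm across the rim (mouth 86 mm), 70 mm high, 0.65 kg, holding one bulb of garlic. Origin: centre of its underside, z up. 
- pot_c: Loose round steel pot, 122 mm across the rim (mouth 112 mm), 74 mm high, 1.0 kg, holding two lemons. Origin: centre of its underside, z up. 
- pot_d: Loose round steel pot, 150 mm across the rim (mouth 140 mm), 80 mm high, 1.0 kg, holding cherry tomatoes. Origin: centre of its underside, z up. A spoon stays in it (fixed): its flat 12 mm handle crosses the rim on the pot's own -x side and rises outward at 0.5 rad to 125 mm from the axis, 115 mm above the worktop.
- mill: Bystander: a turned wooden pepper mill, 58 mm across, 170 mm tall, standing loose at the back of the worktop; leave it. Origin: centre of its underside.
- jar: Bystander: a spice jar with a dark green cap, 42 mm across, 99 mm tall, standing loose near the front edge; leave it. Origin: centre of its underside.

How it is judged:
By the outcome, as a careful person would: the job done as asked, in the order asked, and still so for the second after the job is handed in, with the robot touching nothing.
It also fails if it takes over 120 s, if anything falls off the work surface, if the arm or the gripper's body presses on something with over 40 N, if the wrist force passes 120 N, or if a joint passes its speed limit or range.

## Working session

There is one attempt and no reset: what is moved stays moved. The work goes in short steps, Python scripts to look and compute and a tool call to move; the robot and the scene stay as the last step left them, time stands still between calls to the robot, and variables do not carry over. Pictures are saved under pics/ and viewed, at most 14 in all, crops included, and the job is handed in when it is done.

Besides the shell and the picture viewer there is one more tool, called after "Request:" in YAML: its name, and indented under it one key for each argument. jog_arm: Moves the arm, as the interface text tells. Its arguments: {"type":"object","properties":{"motion":{"type":"array"},"force":{"type":"number"}},"required":["motion"]}

```bash
mkdir -p pics; python3 - <<'E'
from cell import *
import cv2,numpy as np
s=observe();print({k:np.round(v,3) for k,v in s.items()}, grasp_offset)
for n in("scene","top"):
    cv2.imwrite(f"pics/{n}0.png",get_image(n)[:,:,::-1]);p=camera_params(n);print(n,p)
E
```

```text
{'clock': np.float64(0.0), 'joints': array([-1.294,  0.435,  0.025,  1.574, -0.012,  1.134, -0.075]), 'dq': array([-0.001,  0.   , -0.   , -0.001, -0.001, -0.   , -0.002]), 'joint_efforts': array([ 0.0000e+00, -6.6785e+01,  9.8500e-01, -3.1446e+01, -6.1000e-02,
        4.3000e-02,  0.0000e+00]), 'position': array([0.232, 0.58 , 0.226]), 'ee_rot': array([-5.930e-01, -3.085e+00,  3.000e-03]), 'force': array([-0.806,  0.044,  0.376]), 'ft_torque': array([ 0.   , -0.001, -0.016]), 'gripper_force': np.float64(0.0), 'width': np.float64(1.0)} 0.0188
scene {'vertical_fov': 44.951912000941064, 'cx': 266.2217015241857, 'cy': 211.45953381273165, 'dist_coeffs': array([-0.10368487,  0.        ,  0.        ,  0.        ,  0.        ]), 'T': array([[ 0.67136156, -0.36924484,  0.64259777, -0.27601375],
       [-0.74094397, -0.35382592,  0.57079704, -0.70279775],
       [ 0.01660389, -0.85934013, -0.51113486,  0.69297397],
       [ 0.        ,  0.        ,  0.        ,  1.        ]])}
top {'vertical_fov': 54.820615030690156, 'cx': 273.60840245779815, 'cy': 215.8252414541965, 'dist_coeffs': array([-0.057763,  0.      ,  0.      ,  0.      ,  0.      ]), 'T': array([[-0.02063245, -0.98486429,  0.17209483,  0.3088681 ],
       [-0.99968362,  0.02279924,  0.01062341,  0.00380827],
       [-0.01438624, -0.1718212 , -0.9850231 ,  1.1427606 ],
       [ 0.        ,  0.        ,  0.        ,  1.        ]])}
```

View pics/scene0.png

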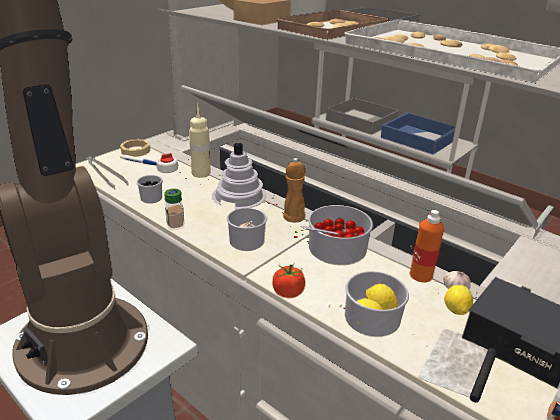

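View pics/top0.png

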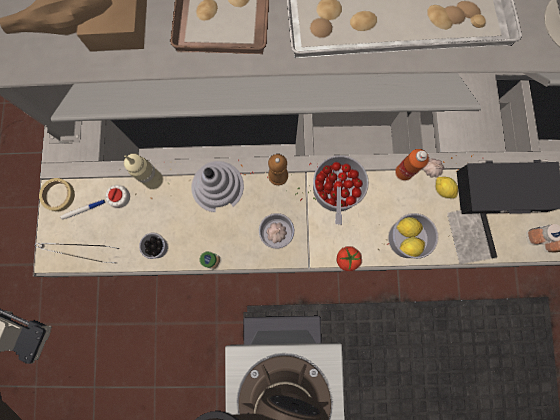

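Top view: stack at (216,187), pot_a (153,245), pot_b (277,231), pot_d (341,183) with the spoon handle toward (338,222), pot_c (412,235), mill (278,168), jar (208,260).

```bash
cat > h.py <<'E'
from cell import *
import cv2,numpy as np
from scipy.optimize import least_squares
def K(n):
    p=camera_params(n);f=210/np.tan(np.radians(p['vertical_fov'])/2)
    return np.array([[f,0,p['cx']],[0,f,p['cy']],[0,0,1]]),p['dist_coeffs'],p['T']
def plane(n,uv,z):
    k,d,T=K(n);q=cv2.undistortPoints(np.array(uv,float).reshape(-1,1,2),k,d)[:,0]
    r=np.c_[q,np.ones(len(q))]@T[:3,:3].T;o=T[:3,3]
    return (o+r*((z-o[2])/r[:,2])[:,None])[:,:2]
def proj(n,P):
    k,d,T=K(n);R=T[:3,:3].T
    return cv2.projectPoints(np.array(P,float).reshape(-1,3),cv2.Rodrigues(R)[0],-R@T[:3,3],k,d)[0][:,0]
def circ(P,r=None,it=None):
    # robust circle fit, radius fixed if given
    c0=P.mean(0)
    f=lambda q:np.hypot(*(P-q[:2]).T)-(q[2] if r is None else r)
    s=least_squares(f,[*c0,0.05][:3 if r is None else 2],loss='soft_l1',f_scale=.0015)
    return s.x,np.median(abs(f(s.x)))
E
python3 - <<'E'
from h import *
for n in("top","scene"):
    get_image(n)
    for q in("lid_a","pot_a","mill","jar"):
        for i,s in enumerate(silhouettes(q,n)):
            if s['p']<.3: continue
            m=s['mask'];y,x=np.nonzero(m)
            print(n,q,round(float(s['p']),2),np.round(s['pixel']),m.sum(),x.min(),x.max(),y.min(),y.max())
            np.save(f"{n}_{q}_{i}.npy",m)
im=get_image("top");cv2.imwrite("pics/stk.png",cv2.resize(im[150:225,170:270,::-1],None,fx=8,fy=8,interpolation=cv2.INTER_CUBIC))
E
```

```text
top lid_a 0.82 [227. 189.] 427 194 238 162 203
top lid_a 0.77 [212. 177.] 583 197 224 163 189
top lid_a 0.69 [224. 187.] 373 197 232 163 196
top lid_a 0.68 [230. 200.] 371 192 242 176 210
top pot_a 0.88 [152. 246.] 629 138 168 232 258
top pot_a 0.74 [411. 239.] 1757 389 437 214 258
top pot_a 0.68 [278. 228.] 986 259 293 213 248
top pot_a 0.58 [340. 186.] 2559 313 368 155 223
top pot_a 0.44 [277. 166.] 547 267 287 153 184
top mill 0.83 [278. 169.] 561 267 287 153 184
top jar 0.79 [212. 259.] 306 199 221 251 269
scene lid_a 0.98 [240. 197.] 663 212 266 188 208
scene lid_a 0.93 [240. 184.] 554 218 261 177 195
scene lid_a 0.88 [236. 157.] 407 225 251 143 168
scene lid_a 0.8 [239. 173.] 431 222 256 166 182
scene pot_a 0.98 [337. 236.] 3254 303 372 204 265
scene pot_a 0.84 [375. 302.] 3446 344 408 272 336
scene pot_a 0.67 [241. 231.] 1439 227 266 208 250
scene pot_a 0.63 [149. 187.] 613 137 162 175 203
scene mill 0.81 [296. 190.] 1111 284 305 158 222
scene jar 0.88 [175. 206.] 668 165 183 189 230
```

View pics/stk.png

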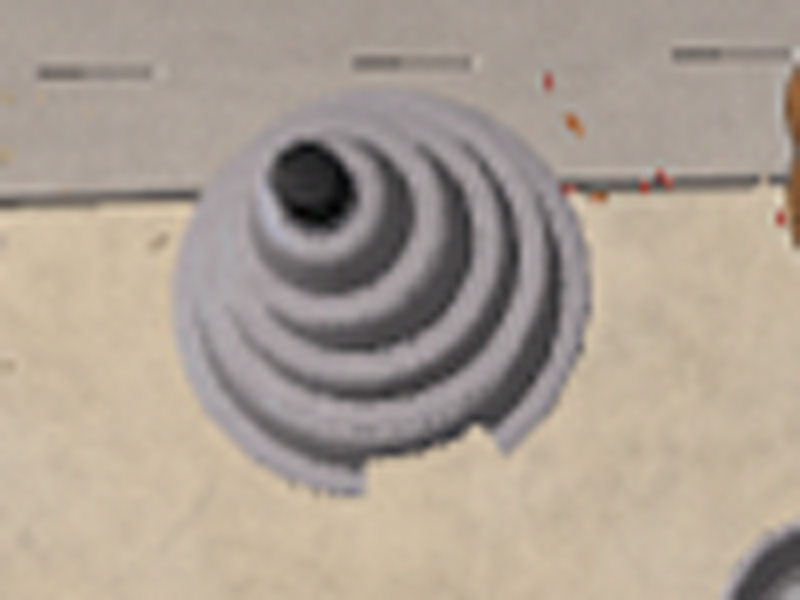

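```bash
cat > m1.py <<'E'
from h import *
a=np.linspace(0,2*np.pi,60)
def model(n,c,r,h,rb):
    P=np.r_[np.c_[c[0]+r*np.cos(a),c[1]+r*np.sin(a),0*a+h],np.c_[c[0]+rb*np.cos(a),c[1]+rb*np.sin(a),0*a]]
    return cv2.convexHull(proj(n,P).astype(np.float32))
def fit(ms,r,h,c0,rb=None):
    cs={n:max(cv2.findContours(m.astype(np.uint8),0,1)[0],key=cv2.contourArea)[:,0] for n,m in ms.items()}
    def f(q):
        o=[]
        for n,C in cs.items():
            M=model(n,q,r,h,rb or r);o+=[cv2.pointPolygonTest(M,(float(x),float(y)),True) for x,y in C]
        return np.array(o)-.3
    s=least_squares(f,c0,loss='soft_l1',f_scale=.7,diff_step=1e-3)
    return s.x,np.median(abs(f(s.x)))
L=lambda n,q,i:np.load(f"{n}_{q}_{i}.npy")
R={}
for nm,t,s,r,h in(("a",0,3,.036,.058),("b",2,2,.048,.07),("c",1,1,.061,.074),("d",3,0,.075,.08)):
    T,S=L("top","pot_a",t),L("scene","pot_a",s)
    y,x=np.nonzero(T);c0=plane("top",[(x.mean(),y.mean())],h/2)[0]
    rb=r-.004
    for k,ms in(("top",{"top":T}),("scene",{"scene":S}),("both",{"top":T,"scene":S})):
        c,e=fit(ms,r,h,c0,rb);print("pot",nm,k,c.round(4),round(e,2))
    R[nm]=c
for nm,r,h in(("mill",.029,.17),("jar",.021,.099)):
    T,S=L("top",nm,0),L("scene",nm,0);y,x=np.nonzero(T);c0=plane("top",[(x.mean(),y.mean())],h/2)[0]
    print(nm,fit({"top":T,"scene":S},r,h,c0)[0].round(3))
# knob of top lid: dark blob in both cameras
px={}
for n,(u0,u1,v0,v1) in(("top",(198,220,162,182)),("scene",(225,252,138,160))):
    im=get_image(n)[v0:v1,u0:u1].max(2);y,x=np.nonzero(im<70);px[n]=(x+u0,y+v0)
    print(n,"knob",x.min()+u0,x.max()+u0,y.min()+v0,y.max()+v0,len(x),x.mean()+u0,y.mean()+v0)
def f(q):
    return np.r_[proj("top",[[q[0],q[1],q[2]-.014]])[0]-[px["top"][0].mean(),px["top"][1].mean()],proj("scene",[[q[0],q[1],q[2]-.014]])[0]-[px["scene"][0].mean(),px["scene"][1].mean()]]
k=least_squares(f,[.5,.1,.2]);print("knob top",k.x.round(4),f(k.x).round(2))
# spoon tip direction
for uv in((338,222),(338.5,220)):
    p=plane("top",[uv],.115)[0];d=p-R["d"];print("spoon",np.linalg.norm(d).round(3),"pot x angle",np.arctan2(-d[1],-d[0]).round(3))
n=plane("top",[(215.25,211.6),(233.1,206.9)],.009);d=n.mean(0)-k.x[:2];e=n[1]-n[0]
print("notch",n.round(3),"angle",np.arctan2(-d[1],-d[0]).round(3),"chord",np.linalg.norm(e),np.arctan2(-e[0]*1,e[1])) 
E
python3 m1.py
```

```text
pot a top [0.426 0.35 ] 0.27
pot a scene [0.4276 0.3523] 1.05
pot a both [0.4262 0.3502] 0.62
pot b top [0.4579 0.0099] 0.53
pot b scene [0.4588 0.0132] 1.07
pot b both [0.4574 0.0107] 0.89
pot c top [ 0.4356 -0.3618] 0.77
pot c scene [ 0.4349 -0.3593] 1.05
pot c both [ 0.4348 -0.36  ] 0.92
pot d top [ 0.5851 -0.1674] 0.58
pot d scene [ 0.5867 -0.1656] 1.11
pot d both [ 0.5852 -0.1669] 1.0
mill [0.627 0.002]
jar [0.382 0.19 ]
top knob 205 219 168 181 84 209.42857142857142 173.0595238095238
scene knob 225 242 138 159 141 234.75177304964538 149.65248226950354
knob top [0.594  0.1791 0.1611] [-1.17  1.35  1.84 -0.21]
spoon 0.118 pot x angle -0.143
spoon 0.113 pot x angle -0.137
notch [[0.523 0.182]
 [0.536 0.131]] angle 0.331 chord 0.052676918893044884 -2.9026054087513624
```

```bash
python3 - <<'E'
from h import *
a=np.linspace(0,2*np.pi,90)
px={}
for n,(u0,u1,v0,v1) in(("top",(198,222,160,182)),("scene",(228,250,138,160))):
    im=get_image(n)[v0:v1,u0:u1].max(2);b=(im<60).astype(np.uint8)
    k,l,st,c=cv2.connectedComponentsWithStats(b);i=1+np.argmax(st[1:,4]);px[n]=c[i]+[u0,v0];print(n,st[i],px[n])
def f(q):
    # knob mid
    return np.r_[proj("top",[[q[0],q[1],q[2]-.007]])[0]-px["top"],proj("scene",[[q[0],q[1],q[2]-.014]])[0]-px["scene"]]
k=least_squares(f,[.5,.1,.2]);print("knob top",k.x.round(4),f(k.x).round(2))
P=dict(a=(.426,.35,.031,.036,.058),b=(.4579,.0105,.043,.048,.07),c=(.4352,-.361,.056,.061,.074),d=(.5853,-.167,.07,.075,.08))
rows=[]
for n in("top","scene"):
    im=get_image(n);t=[]
    for x,y,r1,r2,h in P.values():
        c=proj(n,[[x,y,h]])[0];w=38 ;s=5
        M=np.array([[s,0,-s*(c[0]-w)],[0,s,-s*(c[1]-w)]]);o=cv2.warpAffine(im[:,:,::-1].copy(),M,(2*w*s,2*w*s),flags=cv2.INTER_CUBIC)
        for r in(r1,r2):
            q=proj(n,np.c_[x+r*np.cos(a),y+r*np.sin(a),0*a+h]);q=(q-c+w)*s
            cv2.polylines(o,[np.round(q).astype(int).reshape(-1,1,2)],True,(0,255,0) if r==r1 else (255,0,255),1)
        t.append(o)
    rows.append(np.hstack(t))
o=np.vstack(rows);cv2.imwrite("pics/rims.png",cv2.resize(o,(800,400),interpolation=cv2.INTER_AREA))
E
```

```text
top [ 7  8  9 11 73] [208.89041096 172.7260274 ]
scene [ 6  5  9 12 95] [237.86315789 148.27368421]
knob top [0.5952 0.1756 0.1652] [ 0.01 -0.01 -0.01  0.  ]
```

View pics/rims.png

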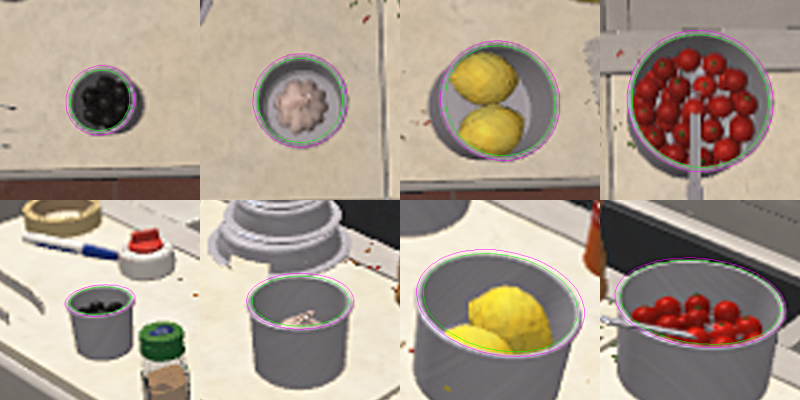

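Rims overlay well within 1–2 mm. Lid pitch is 34 mm (knob top ≈ 0.164). Now a move helper.

```bash
cat >> h.py <<'E'
from scipy.spatial.transform import Rotation as Ro
def go(x,y,z,yaw=np.pi/2):
    """tool-frame shift and turn to reach TCP (x,y,z), pointing down, closing axis at yaw"""
    s=observe();R=Ro.from_rotvec(s['ee_rot']);Y=np.array([np.cos(yaw),np.sin(yaw),0]);Z=np.array([0,0,-1.])
    Rt=Ro.from_matrix(np.c_[np.cross(Y,Z),Y,Z])
    print("t",s['clock'],"at",s['position'].round(4),"move",R.inv().apply(np.array([x,y,z])-s['position']).round(4),(R.inv()*Rt).as_rotvec().round(4),"w",s['width'],"F",s['force'].round(1))
E
python3 - <<'E'
from h import *
go(.595,.1756,.26)
print(plane("scene",[(425,280)],0),plane("scene",[(200,175)],0))
E
```

```text
t 0.95 at [0.2317 0.5805 0.2267] move [-0.4875 -0.2413 -0.0333] [ 0.      0.     -0.3798] w 0.9984566886932813 F [ 0.3 -0.4 -0. ]
[[ 0.61859801 -0.38291276]] [[0.61644318 0.36123113]]
```

Request:
jog_arm:
  motion:
    - [[-0.02,-0.01,-0.035,0,0,0,0],[-0.4875,-0.2413,-0.035,0,0,-0.38,0],[-0.4875,-0.2413,-0.035,0,0,-0.38,0],[-0.4875,-0.2413,-0.035,0,0,-0.38,0],[-0.4875,-0.2413,-0.035,0,0,-0.38,0],[-0.4875,-0.2413,-0.035,0,0,-0.38,0],[-0.4875,-0.2413,-0.035,0,0,-0.38,0],[-0.4875,-0.2413,-0.035,0,0,-0.38,0],[-0.4875,-0.2413,-0.035,0,0,-0.38,0],[-0.4875,-0.2413,-0.035,0,0,-0.38,0]]
  force: 15

```text
clock: 1.78
position: [0.4972, 0.284, 0.2621]
ee_rot: [-0.0, 3.141, 0.001]
force: [0.9, 0.3, 0.1]
width: 0.498
gripper_force: 0.0
```

```bash
python3 -c "
from h import *
go(.595,.1756,.26)"
```

```text
t 1.7833 at [0.4972 0.284  0.2621] move [-0.0977 -0.1085  0.0021] [0.0004 0.0005 0.0002] w 0.4977482257481439 F [0.9 0.3 0.1]
```

Request:
jog_arm:
  motion:
    - [[-0.0977,-0.1085,0.002,0,0,0,0],[-0.0977,-0.1085,0.002,0,0,0,0],[-0.0977,-0.1085,0.002,0,0,0,0],[-0.0977,-0.1085,0.002,0,0,0,0],[-0.0977,-0.1085,0.04,0,0,0,0],[-0.0977,-0.1085,0.07,0,0,0,0],[-0.0977,-0.1085,0.07,0,0,0,0],[-0.0977,-0.1085,0.07,0,0,0,0]]

```text
clock: 2.45
position: [0.5928, 0.1771, 0.1909]
ee_rot: [0.0, -3.138, 0.002]
force: [0.6, 0.5, 0.7]
width: 0.501
gripper_force: 0.0
```

```bash
python3 - <<'E'
from h import *
go(.595,.1756,.14)
o=[]
for n,c in(("top",(213,180)),("scene",(240,165))):
    im=get_image(n)[:,:,::-1];o.append(cv2.resize(im[c[1]-40:c[1]+40,c[0]-40:c[0]+40],(400,400),interpolation=cv2.INTER_CUBIC))
cv2.imwrite("pics/g1.png",np.hstack(o))
E
```

```text
t 2.45 at [0.5928 0.1771 0.1909] move [-0.0024 -0.0015  0.0509] [-0.0011 -0.0033  0.0003] w 0.5011325714235183 F [0.6 0.5 0.7]
```

View pics/g1.png

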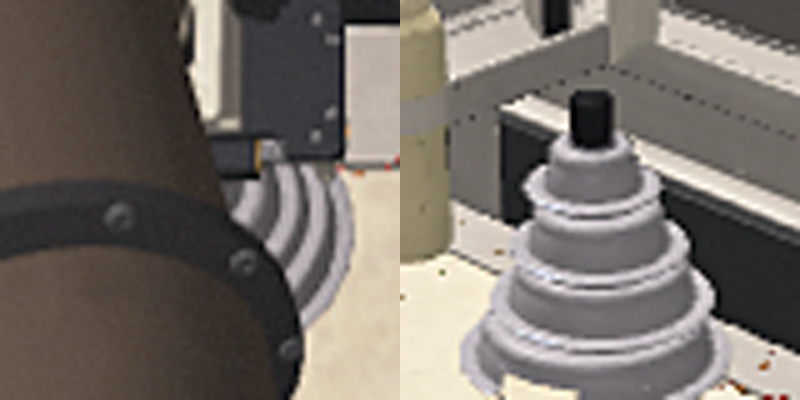

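```bash
python3 - <<'E'
from h import *
print(proj("scene",[[.5928,.1771,.1909],[.5928,.20,.1909],[.5928,.154,.1909],[.595,.1756,.164]]))
cv2.imwrite("pics/g2.png",get_image("scene")[20:260,100:400,::-1].repeat(2,0).repeat(2,1))
E
```

```text
[[236.62951723 134.33726095]
 [230.4748723  132.03658659]
 [242.9677875  136.7090196 ]
 [237.74507176 143.80741934]]
```

View pics/g2.png

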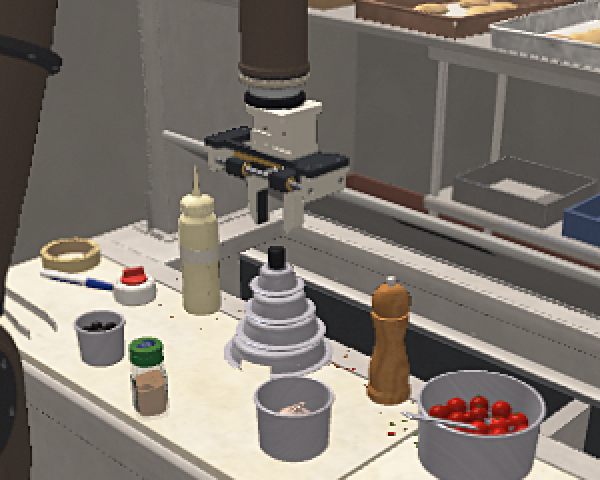

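Fingers straddle the knob (knob at (238,147), fingers at (231,130)/(246,133)). Descend, grip, lift.

Request:
jog_arm:
  motion:
    - [[-0.0015,-0.0015,0.03,0,0,0,0],[-0.0015,-0.0015,0.051,0,0,0,0],[-0.0015,-0.0015,0.051,0,0,0,0],[-0.0015,-0.0015,0.051,0,0,0,0],[-0.0015,-0.0015,0.051,0,0,0,1],[-0.0015,-0.0015,0.051,0,0,0,1],[-0.0015,-0.0015,0.051,0,0,0,1],[-0.0015,-0.0015,0.051,0,0,0,1],[-0.0015,-0.0015,0.051,0,0,0,1]]
  force: 15

```text
clock: 3.35
position: [0.596, 0.1762, 0.1419]
ee_rot: [-0.0, 3.14, 0.001]
force: [-1.2, 0.4, 5.0]
width: 0.254
gripper_force: 15.0
```

Request:
jog_arm:
  motion:
    - [[0,0,-0.01,0,0,0,1],[0,0,-0.03,0,0,0,1],[0,0,-0.07,0,0,0,1],[0,0,-0.11,0,0,0,1],[0,0,-0.13,0,0,0,1],[0,0,-0.13,0,0,0,1],[0,0,-0.13,0,0,0,1]]

```text
clock: 3.93
position: [0.5958, 0.1758, 0.2725]
ee_rot: [0.0, 3.139, 0.002]
force: [-0.1, -0.0, -2.0]
width: 0.255
gripper_force: 15.0
```

```bash
python3 - <<'E'
from h import *
go(.426,.3505,.20)
cv2.imwrite("pics/g3.png",get_image("scene")[20:260,100:400,::-1].repeat(2,0).repeat(2,1))
E
```

```text
t 3.9333 at [0.5958 0.1758 0.2725] move [0.17   0.1746 0.0722] [ 0.001   0.0026 -0.0001] w 0.2550487180083519 F [-0.1 -0.  -2. ]
```

View pics/g3.png

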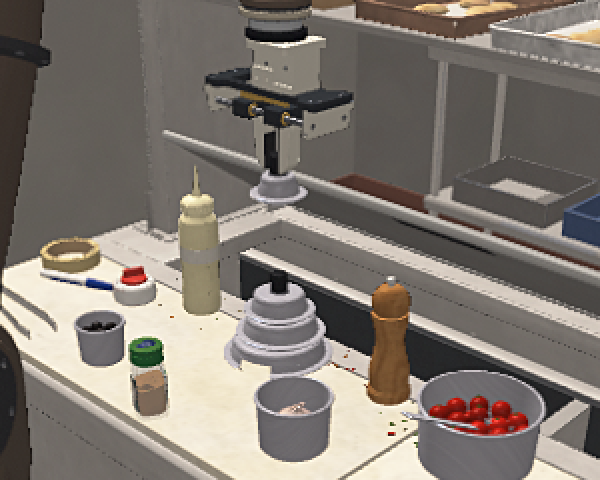

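Lid_a is held level at about (239,115) in the full picture. On to pot_a.

Request:
jog_arm:
  motion:
    - [[0.17,0.1746,-0.01,0,0,0,1],[0.17,0.1746,-0.01,0,0,0,1],[0.17,0.1746,-0.01,0,0,0,1],[0.17,0.1746,-0.01,0,0,0,1],[0.17,0.1746,-0.01,0,0,0,1],[0.17,0.1746,-0.01,0,0,0,1],[0.17,0.1746,0.06,0,0,0,1],[0.17,0.1746,0.135,0,0,0,1],[0.17,0.1746,0.135,0,0,0,1],[0.17,0.1746,0.135,0,0,0,1]]

```text
clock: 4.82
position: [0.422, 0.3477, 0.1299]
ee_rot: [0.002, -3.136, 0.01]
force: [-1.4, -1.3, -1.6]
width: 0.252
gripper_force: 15.0
```

```bash
cat >> h.py <<'E'
def lidfit(n,mask,r,z,c0):
    """xy of lid whose flange (radius r, z..z+2mm) bounds the lower edge of mask"""
    a=np.linspace(0,2*np.pi,72)
    C=max(cv2.findContours(mask.astype(np.uint8),0,1)[0],key=cv2.contourArea)[:,0]
    def E(q):
        P=[np.c_[q[0]+R*np.cos(a),q[1]+R*np.sin(a),0*a+h] for R,h in((r,z),(r,z+.003),(.02,z+.026),(.012,z+.026),(.012,z+.054))]
        M1=cv2.convexHull(proj(n,np.vstack(P[:3])).astype(np.float32));return M1
    lim=proj(n,[[c0[0],c0[1],z+.01]])[0][1]
    C=C[C[:,1]>lim]   # lower (flange) part only
    f=lambda q:np.array([cv2.pointPolygonTest(E(q),(float(x),float(y)),True) for x,y in C])-.3
    s=least_squares(f,c0,loss='soft_l1',f_scale=.7,diff_step=1e-3);return s.x,np.median(abs(f(s.x))),len(C)
E
python3 - <<'E'
from h import *
go(.426,.3505,.0895)
s=observe()['position'];im=get_image("scene")
for d in silhouettes("lid_a","scene"):
    p=proj("scene",[[s[0],s[1],s[2]-.025]])[0]
    print(d['p'],d['pixel'],p)
    if d['p']>.2 and np.hypot(*(np.array(d['pixel'])-p))<25: print("LID",lidfit("scene",d['mask'],.037,s[2]-.0315,s[:2]))
u,v=proj("scene",[[.426,.35,.09]])[0].astype(int)
cv2.imwrite("pics/g4.png",cv2.resize(im[v-50:v+50,u-50:u+50,::-1],(500,500),interpolation=cv2.INTER_CUBIC))
E
```

```text
t 4.8167 at [0.422  0.3477 0.1299] move [-0.0042  0.003   0.0403] [-0.0061 -0.0061  0.001 ] w 0.25199881955900244 F [-1.4 -1.3 -1.6]
0.85 [240.1, 182.7] [146.78524697 165.0798816 ]
0.77 [144.4, 164.7] [146.78524697 165.0798816 ]
LID (array([0.42354107, 0.34837578]), np.float64(0.3890792252030412), 35)
0.63 [240.8, 198.0] [146.78524697 165.0798816 ]
0.55 [236.1, 170.4] [146.78524697 165.0798816 ]
```

View pics/g4.png

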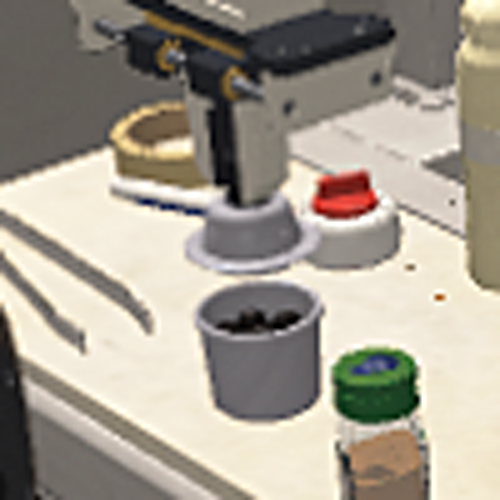

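```bash
python3 -c "
from h import *
go(.426,.351,.0895)"
```

```text
t 4.9167 at [0.4222 0.3475 0.1308] move [-0.0041  0.0038  0.0412] [-0.0074 -0.0074  0.0004] w 0.2484353063917011 F [-0.  -0.3 -0.8]
```

Request:
jog_arm:
  motion:
    - [[-0.004,0.0038,0.015,-0.007,-0.007,0,1],[-0.004,0.0038,0.02,-0.007,-0.007,0,1],[-0.004,0.0038,0.02,-0.007,-0.007,0,1],[-0.004,0.0038,0.02,-0.007,-0.007,0,1]]

```text
clock: 5.25
position: [0.4294, 0.3541, 0.1165]
ee_rot: [0.0, 3.135, 0.011]
force: [0.0, 1.0, 0.1]
width: 0.25
gripper_force: 15.0
```

```bash
python3 -c "
from h import *
go(.426,.351,.0895)"
```

```text
t 5.25 at [0.4294 0.3541 0.1165] move [ 0.0036 -0.0033  0.027 ] [ 0.007   0.007  -0.0001] w 0.2501625924102486 F [0.  1.  0.1]
```

Request:
jog_arm:
  motion:
    - [[0.0036,-0.0032,0,0.007,0.007,0,1],[0.0036,-0.0032,0,0.007,0.007,0,1],[0.0036,-0.0032,0,0.007,0.007,0,1],[0.0036,-0.0032,0,0.007,0.007,0,1],[0.0036,-0.0032,0,0.007,0.007,0,1],[0.0036,-0.0032,0,0.007,0.007,0,1]]

```text
clock: 5.75
position: [0.4258, 0.351, 0.1159]
ee_rot: [-0.0, 3.141, 0.0]
force: [-0.5, -0.5, -0.7]
width: 0.249
gripper_force: 15.0
```

```bash
python3 -c "
from h import *
for i in range(3): go(.426,.351,.0895);get_image('top')"
```

```text
t 5.75 at [0.4258 0.351  0.1159] move [-0.0002 -0.0001  0.0264] [0.0003 0.0002 0.0002] w 0.24861478463399977 F [-0.5 -0.5 -0.7]
t 5.8 at [0.4257 0.351  0.1158] move [-0.0003  0.      0.0263] [0.0001 0.0001 0.0001] w 0.25279274800547785 F [ 0.4  0.6 -0.6]
t 5.85 at [0.4258 0.351  0.1157] move [-0.0002 -0.      0.0262] [0.0001 0.0001 0.0001] w 0.24881986536371076 F [-0.3  0.7 -0.3]
```

Request:
jog_arm:
  motion:
    - [[0,0,0.01,0,0,0,1],[0,0,0.016,0,0,0,1],[0,0,0.019,0,0,0,1],[0,0,0.021,0,0,0,1],[0,0,0.023,0,0,0,1],[0,0,0.024,0,0,0,1],[0,0,0.025,0,0,0,1],[0,0,0.025,0,0,0,1],[0,0,0.025,0,0,0,1]]

```text
clock: 6.65
position: [0.4258, 0.351, 0.0908]
ee_rot: [-0.0, 3.141, 0.0]
force: [0.3, -0.1, -0.8]
width: 0.249
gripper_force: 15.0
```

```bash
python3 -c "
from h import *
go(.426,.351,.0895)
u,v=proj('scene',[[.426,.35,.09]])[0].astype(int)
im=get_image('scene');cv2.imwrite('pics/g5.png',cv2.resize(im[v-40:v+40,u-40:u+40,::-1],(480,480),interpolation=cv2.INTER_CUBIC))"
```

```text
t 6.65 at [0.4258 0.351  0.0908] move [-0.0002 -0.      0.0013] [0.0002 0.0002 0.0001] w 0.24907589080402368 F [ 0.3 -0.1 -0.8]
```

View pics/g5.png

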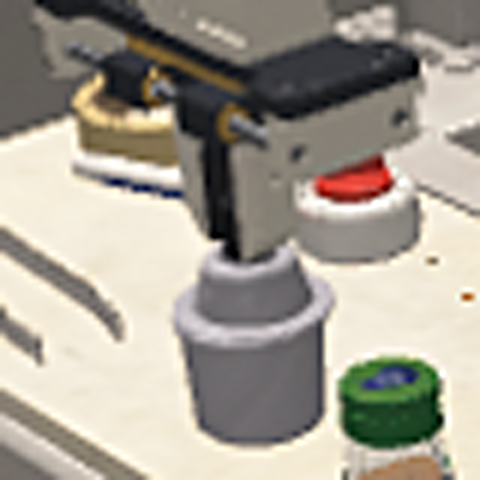

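Lid_a sits centred over pot_a (flange at about (254,300) in the crop), nearly home. Last millimetres.

Request:
jog_arm:
  motion:
    - [[0,0,0.0005,0,0,0,1],[0,0,0.001,0,0,0,1],[0,0,0.0015,0,0,0,1],[0,0,0.002,0,0,0,1],[0,0,0.002,0,0,0,1],[0,0,0.002,0,0,0,1]]

```text
clock: 7.2
position: [0.426, 0.3512, 0.0898]
ee_rot: [-0.0, 3.141, 0.001]
force: [-2.7, -2.0, 12.0]
width: 0.254
gripper_force: 15.0
```

Request:
jog_arm:
  motion:
    - [[0,0,-0.0008,0,0,0,1],[0,0,-0.0008,0,0,0,0],[0,0,-0.0008,0,0,0,0],[0,0,-0.0008,0,0,0,0],[0,0,-0.0008,0,0,0,0],[0,0,-0.04,0,0,0,0],[0,0,-0.08,0,0,0,0],[0,0,-0.12,0,0,0,0],[0,0,-0.16,0,0,0,0],[0,0,-0.16,0,0,0,0]]

```text
clock: 8.03
position: [0.4285, 0.3535, 0.2567]
ee_rot: [0.0, 3.133, 0.013]
force: [1.0, 1.3, 0.3]
width: 0.498
gripper_force: 0.0
```

```bash
cat >> h.py <<'E'
def knob(z):
    """knob centre xy of the top lid, z = its knob top, from dark blob in both cameras"""
    out={}
    for n,dz in(("top",.007),("scene",.014)):
        u,v=proj(n,[[.5952,.1758,z-dz]])[0].astype(int);w=14
        b=(get_image(n)[v-w:v+w,u-w:u+w].max(2)<60).astype(np.uint8)
        k,l,st,c=cv2.connectedComponentsWithStats(b)
        i=1+np.argmin([np.hypot(*(q-w)) + (99 if s[4]<30 else 0) for q,s in zip(c[1:],st[1:])])
        px=c[i]+[u-w,v-w];out[n]=plane(n,[px],z-dz)[0]
        print(n,st[i],out[n].round(4))
E
python3 - <<'E'
from h import *
a=np.linspace(0,2*np.pi,90)
knob(.130);go(.595,.1756,.26)
u,v=proj('scene',[[.426,.35,.07]])[0].astype(int)
im=get_image('scene');A=cv2.resize(im[v-30:v+30,u-30:u+30,::-1],(400,400),interpolation=cv2.INTER_CUBIC)
u,v=proj('top',[[.426,.35,.07]])[0].astype(int)
im=get_image('top');B=cv2.resize(im[v-30:v+30,u-30:u+30,::-1],(400,400),interpolation=cv2.INTER_CUBIC)
cv2.imwrite('pics/g6.png',np.hstack([A,B]))
E
```

```text
top [11 10 10 10 65] [0.5957 0.1718]
scene [  0   5  28  19 239] [0.5896 0.1909]
t 8.1333 at [0.4265 0.3516 0.2505] move [-0.1685 -0.176  -0.0095] [0.0028 0.0028 0.0001] w 0.5032579138196922 F [ 0.1  0.9 -0.6]
```

View pics/g6.png

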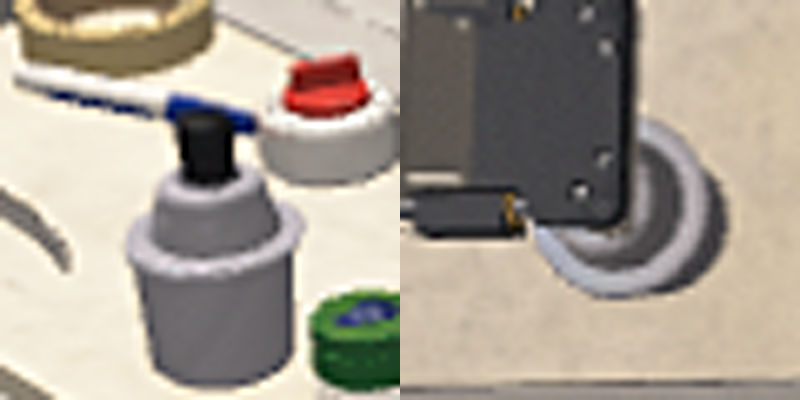

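Lid_a is on and level. Next, lid_b's knob.

```bash
python3 - <<'E'
from h import *
im=get_image("scene")[:,:,::-1];print(proj("scene",[[.5952,.1758,.130-.014]]))
g=im[148:176,226:254].max(2);print(g[::1,6:22])
k=np.nonzero(g<45);print(k[1].mean()+226,k[0].mean()+148)
p=plane("scene",[(239,161)],.116);print(p)
E
```

```text
[[237.93980027 160.35221741]]
[[224 221 218 216 181 126  96 101 111 112 113 112 112 111 113 113]
 [230 226 224 223 220 223 199 147 110 101 107 109 111 113 112 112]
 [250 239 232 225 222 220 213 212 213 179 125  98 100 109 111 112]
 [168 219 253 247 233 227 224 221 218 214 220 198 144 106 100 106]
 [ 68  92 140 203 242 249 237 229 224 220 218 213 213 212 178 126]
 [ 71  64  64  85 141 197 242 254 247 235 229 224 219 217 218 221]
 [ 61  83  72  64  65  71  97 145 214 255 255 238 230 226 222 216]
 [ 38  41  52  75  71  30  28  30  38  38 117 252 254 241 231 224]
 [ 39  37  38  40  45  41  38  35  31  27  23  67 145 210 249 245]
 [ 41  41  36  21  39  54  49  49  45  36  25  28  66  84 137 196]
 [ 40  41  37  22  25  25  27  32  25  20  18  35  72  61  59  63]
 [ 40  38  36  14  23  20  21  25  24  25  21  27  62  82  70  63]
 [ 34  31  27  10  20  24  25  23  25  25  20  17  27  25  38  74]
 [ 14  39 109 115  11  22  24  24  23  23  14  53 131 148   6  11]
 [231 226 211 101  10  22  25  24  22  22  12  83 188 225 226 212]
 [209 211 202  97   7  21  24  25  23  20  11  80 181 211 207 210
[... 170 characters left out ...]
 36  52  50  76 144 208 199 199]
 [200 203 207 214 209 165 142 145 144 138 152 221 211 203 199 201]
 [200 201 204 206 207 209 210 210 209 210 211 208 205 203 205 204]
 [222 220 210 209 206 205 204 203 201 202 206 207 206 202 187 169]
 [162 194 204 198 204 204 199 195 191 186 177 180 175 147 127 120]
 [113 127 133 143 141 146 145 144 141 135 128 114 104 102 105 103]
 [105 105 105 111 111 115 119 120 112 110 106 109 109 108 106 106]
 [115 112 113 108 111 107 107 106 107 107 112 113 110 108 108 109]
 [114 114 113 114 115 116 117 116 116 117 116 113 113 111 111 109]
 [111 113 112 114 113 117 115 117 115 117 116 114 112 111 111 108]]
235.77348066298342 159.51381215469613
[[0.59428009 0.17088691]]
```

Request:
jog_arm:
  motion:
    - [[-0.168,-0.177,-0.01,0,0,0,0],[-0.168,-0.177,-0.01,0,0,0,0],[-0.168,-0.177,-0.01,0,0,0,0],[-0.168,-0.177,-0.01,0,0,0,0],[-0.168,-0.177,-0.01,0,0,0,0],[-0.168,-0.177,-0.01,0,0,0,0],[-0.168,-0.177,-0.01,0,0,0,0],[-0.168,-0.177,-0.01,0,0,0,0]]

```text
clock: 8.95
position: [0.5944, 0.171, 0.2567]
ee_rot: [-0.008, -3.139, 0.003]
force: [-0.6, 0.6, -0.2]
width: 0.502
gripper_force: 0.0
```

Request:
jog_arm:
  motion:
    - [[-0.0005,0,0.04,0,0,0,0],[-0.0005,0,0.08,0,0,0,0],[-0.0005,0,0.1,0,0,0,0],[-0.0005,0,0.1,0,0,0,0],[-0.0005,0,0.1,0,0,0,0],[-0.0005,0,0.1,0,0,0,0],[-0.0005,0,0.1,0,0,0,0]]

```text
clock: 9.53
position: [0.5952, 0.1749, 0.1606]
ee_rot: [-0.001, 3.139, 0.002]
force: [0.0, 0.7, -0.9]
width: 0.499
gripper_force: 0.0
```

```bash
python3 -c "
from h import *
go(.595,.171,.1085)"
```

```text
t 9.5333 at [0.5952 0.1749 0.1606] move [ 0.0003 -0.0039  0.0521] [0.0013 0.0027 0.0008] w 0.49924160113311866 F [ 0.   0.7 -0.9]
```

Request:
jog_arm:
  motion:
    - [[0,-0.0037,0.03,0,0,0,0],[0,-0.0037,0.052,0,0,0,0],[0,-0.0037,0.052,0,0,0,0],[0,-0.0037,0.052,0,0,0,0],[0,-0.0037,0.052,0,0,0,0],[0,-0.0037,0.052,0,0,0,1],[0,-0.0037,0.052,0,0,0,1],[0,-0.0037,0.052,0,0,0,1],[0,-0.0037,0.052,0,0,0,1],[0,-0.0037,0.052,0,0,0,1]]

```text
clock: 10.37
position: [0.5947, 0.1707, 0.1075]
ee_rot: [-0.001, 3.14, 0.001]
force: [-0.4, 0.4, 5.5]
width: 0.252
gripper_force: 15.0
```

Request:
jog_arm:
  motion:
    - [[0,0,-0.01,0,0,0,1],[0,0,-0.03,0,0,0,1],[0,0,-0.07,0,0,0,1],[0,0,-0.11,0,0,0,1],[0,0,-0.15,0,0,0,1],[0,0,-0.15,0,0,0,1],[0,0,-0.15,0,0,0,1],[0,0,-0.15,0,0,0,1],[0,0,-0.15,0,0,0,1]]

```text
clock: 11.12
position: [0.5933, 0.1699, 0.2552]
ee_rot: [0.0, -3.139, 0.002]
force: [-0.5, 1.0, -1.5]
width: 0.252
gripper_force: 15.0
```

```bash
python3 -c "
from h import *
go(.458,.0105,.24)"
```

```text
t 11.1167 at [0.5933 0.1699 0.2552] move [ 0.1352 -0.1594  0.0158] [-0.001  -0.0027  0.0001] w 0.25177532283304715 F [-0.5  1.  -1.5]
```

Request:
jog_arm:
  motion:
    - [[0.1365,-0.1602,0.0,0,0,0,1],[0.1365,-0.1602,0.0,0,0,0,1],[0.1365,-0.1602,0.0,0,0,0,1],[0.1365,-0.1602,0.0,0,0,0,1],[0.1365,-0.1602,0.0,0,0,0,1],[0.1365,-0.1602,0.03,0,0,0,1],[0.1365,-0.1602,0.06,0,0,0,1],[0.1365,-0.1602,0.09,0,0,0,1],[0.1365,-0.1602,0.11,0,0,0,1],[0.1365,-0.1602,0.11,0,0,0,1]]

```text
clock: 11.95
position: [0.4539, 0.0096, 0.1423]
ee_rot: [0.0, -3.133, 0.003]
force: [-1.1, -0.2, -1.6]
width: 0.251
gripper_force: 15.0
```

Request:
jog_arm:
  motion:
    - [[0,0,0,0,0,0,1],[0,0,0,0,0,0,1],[0,0,0,0,0,0,1],[0,0,0,0,0,0,1]]

```text
clock: 12.28
position: [0.4586, 0.0102, 0.1478]
ee_rot: [-0.0, 3.14, 0.001]
force: [-0.2, 1.0, -1.4]
width: 0.247
gripper_force: 15.0
```

```bash
cat > chk.py <<'E'
from h import *
import sys
r,x,y,z=map(float,sys.argv[1:5])
go(x,y,z)
s=observe()['position'];im=get_image("scene")
p=proj("scene",[[s[0],s[1],s[2]-.025]])[0]
for d in silhouettes("lid_a","scene"):
    if d['p']>.15 and np.hypot(*(np.array(d['pixel'])-p))<25:
        f=lidfit("scene",d['mask'],r,s[2]-.0315,s[:2]);print("LID-TCP",(f[0]-s[:2]).round(4),f[1:],d['p'])
E
python3 chk.py .049 .458 .0105 .1015
```

```text
t 12.2833 at [0.4586 0.0102 0.1478] move [0.0007 0.0003 0.0463] [0.0004 0.002  0.0002] w 0.2465183841557136 F [-0.2  1.  -1.4]
LID-TCP [ 0.0044 -0.0009] (np.float64(0.2538499146488009), 54) 0.88
LID-TCP [0. 0.] (np.float64(nan), 0) 0.87
  return _methods._mean(a, axis=axis, dtype=dtype,
  ret = ret.dtype.type(ret / rcount)
```

```bash
cat > chk2.py <<'E'
from h import *
import sys
# numeric column extents of held lid and of pot in scene view, against expected
rl,rp,h,x,y=map(float,sys.argv[1:6])
s=observe()['position'];a=np.linspace(0,2*np.pi,200)
C=lambda c,r,z:proj("scene",np.c_[c[0]+r*np.cos(a),c[1]+r*np.sin(a),0*a+z])
e=C(s,rl,s[2]-.031);print("exp lid cols",e[:,0].min().round(1),e[:,0].max().round(1),"bottom",e[:,1].max().round(1))
e=C((x,y),rp,h);print("exp pot cols",e[:,0].min().round(1),e[:,0].max().round(1))
get_image("scene")
p=proj("scene",[[s[0],s[1],s[2]-.02]])[0]
for q in("lid_a","pot_a"):
  for d in silhouettes(q,"scene"):
    if np.hypot(*(np.array(d['pixel'])-p))<60:
        v,u=np.nonzero(d['mask']);print(q,round(float(d['p']),2),d['pixel'],u.min(),u.max(),v.min(),v.max())
E
python3 chk2.py .049 .048 .07 .458 .0105
```

```text
exp lid cols 225.6 268.0 bottom 210.1
exp pot cols 226.3 267.0
lid_a 0.94 [243.2, 195.7] 228 269 179 210
lid_a 0.85 [231.8, 179.1] 218 262 171 193
lid_a 0.48 [218.5, 195.3] 212 228 189 203
pot_a 0.77 [245.9, 229.6] 227 266 209 251
```

```bash
python3 - <<'E'
from h import *
s=observe()['position'];a=np.linspace(0,2*np.pi,200);o=[]
for n in("scene","top"):
    im=get_image(n);c=proj(n,[[s[0],s[1],s[2]-.04]])[0];w=32;k=12.5
    M=np.array([[k,0,-k*(c[0]-w)],[0,k,-k*(c[1]-w)]]);A=cv2.warpAffine(im[:,:,::-1].copy(),M,(800,800),flags=cv2.INTER_CUBIC)
    for cc,r,z,col in((s,.049,s[2]-.031,(0,0,255)),((.458,.0105),.048,.07,(0,255,0))):
        q=(proj(n,np.c_[cc[0]+r*np.cos(a),cc[1]+r*np.sin(a),0*a+z])-c+w)*k
        cv2.polylines(A,[np.round(q).astype(int).reshape(-1,1,2)],True,col,1)
    o.append(cv2.resize(A,(400,400),interpolation=cv2.INTER_AREA))
cv2.imwrite("pics/g7.png",np.hstack(o))
E
```

```text
(no output)
```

View pics/g7.png

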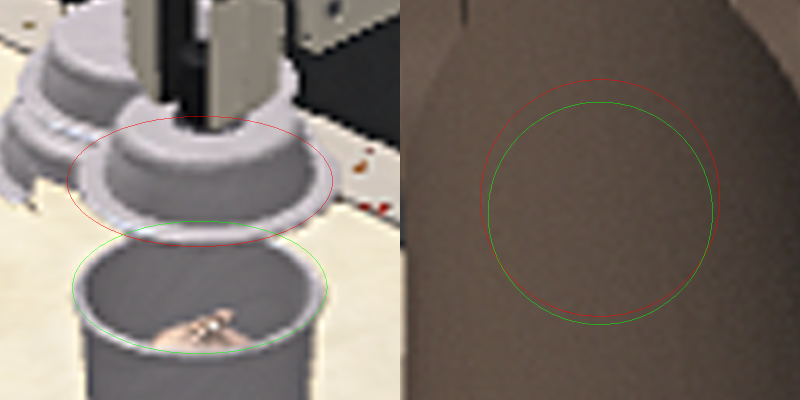

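The held lid_b sits about 1.6 px (≈4 mm, +x) right of the TCP circle, while the pot matches its circle. I'll correct by 4 mm and descend.

Request:
jog_arm:
  motion:
    - [[0.004,0.0007,0.015,0,0,0,1],[0.004,0.0007,0.03,0,0,0,1],[0.004,0.0007,0.034,0,0,0,1],[0.004,0.0007,0.034,0,0,0,1],[0.004,0.0007,0.036,0,0,0,1],[0.004,0.0007,0.038,0,0,0,1],[0.004,0.0007,0.04,0,0,0,1],[0.004,0.0007,0.042,0,0,0,1],[0.004,0.0007,0.042,0,0,0,1]]

```text
clock: 13.38
position: [0.4538, 0.0108, 0.1046]
ee_rot: [-0.0, 3.142, 0.0]
force: [0.1, -0.3, -1.0]
width: 0.253
gripper_force: 15.0
```

```bash
python3 chk.py .049 .458 .0105 .1015 2>/dev/null
```

```text
t 13.3833 at [0.4538 0.0108 0.1046] move [-0.0042 -0.0003  0.0031] [0.     0.     0.0001] w 0.25332845463646936 F [ 0.1 -0.3 -1. ]
LID-TCP [ 0.0025 -0.0033] (np.float64(0.34242459240222184), 55) 0.94
```

Request:
jog_arm:
  motion:
    - [[0,0,0.001,0,0,0,1],[0,0,0.002,0,0,0,1],[0,0,0.003,0,0,0,1],[0,0,0.0035,0,0,0,1],[0,0,0.004,0,0,0,1],[0,0,0.004,0,0,0,1],[0,0,0.004,0,0,0,1]]

```text
clock: 14.07
position: [0.4538, 0.0108, 0.1013]
ee_rot: [-0.0, 3.141, 0.0]
force: [-3.9, -0.6, 11.6]
width: 0.248
gripper_force: 15.0
```

Request:
jog_arm:
  motion:
    - [[0,0,-0.0008,0,0,0,1],[0,0,-0.0008,0,0,0,0],[0,0,-0.0008,0,0,0,0],[0,0,-0.0008,0,0,0,0],[0,0,-0.0008,0,0,0,0],[0,0,-0.04,0,0,0,0],[0,0,-0.08,0,0,0,0],[0,0,-0.12,0,0,0,0],[0,0,-0.15,0,0,0,0],[0,0,-0.15,0,0,0,0]]

```text
clock: 14.9
position: [0.4569, 0.011, 0.2565]
ee_rot: [0.0, 3.132, 0.003]
force: [0.6, 0.0, 0.3]
width: 0.499
gripper_force: 0.0
```

```bash
cat > kn.py <<'E'
from h import *
import sys
z=float(sys.argv[1]);g0=[.595,.1735]
# flange edges of the knob by sub-pixel: threshold midway, in both cameras, local window
for n,dz in(("top",.007),("scene",.014)):
    u,v=proj(n,[[*g0,z-dz]])[0].round().astype(int);w=11
    g=get_image(n)[v-w:v+w+1,u-w:u+w+1].max(2);print(n,u,v);print(g)
E
python3 kn.py .096; python3 -c "
from h import *
go(.595,.173,.25)"
```

```text
top 214 180
[[178 182 178 179 179 176 176 178 176 174 176 177 173 173 175 174 174 176
  175 173 170 175 175]
 [185 179 180 178 178 177 177 175 179 174 174 175 178 176 176 172 176 174
  175 170 171 174 175]
 [182 178 178 177 179 180 176 176 177 178 178 179 180 178 173 173 173 176
  173 172 174 174 176]
 [181 180 178 178 181 179 178 178 184 186 187 186 189 179 176 174 174 173
  172 174 175 173 176]
 [180 179 178 179 180 178 180 187 153 135 128 134 136 178 182 178 176 173
  174 175 174 177 173]
 [180 179 180 178 180 179 186 158  89  51  28  37  55 120 182 180 175 174
  176 173 176 174 171]
 [177 181 181 181 178 183 171 103  48  40  40  37  31  34 132 178 177 179
  175 174 175 174 171]
 [180 181 180 177 180 186 127  68  53  52  50  47  42  30  51 149 181 180
  178 178 172 169 172]
 [182 181 178 178 181 189 101  55  64  56  51  49  43  43   8  85 150 176
  180 175 174 171 172]
 [183 179 177 180 182 191  99  62  67  61  51  51  49  43  17  26 125 179
  178 173 170 174 173]
 [180 177 181 181 179 191 117  57  62  60  56  52  50  37  21  25 114 178
  178 172 171 173 173]
 [179 180 182 177 178
[... 2816 characters left out ...]
 205 205 204 203 205 207 215 211 174 167 126 141 189 219 209 202
  198 198 197 198 197]
 [198 199 198 198 199 197 197 198 200 203 205 209 210 210 209 203 201 200
  197 198 200 200 201]
 [203 198 200 200 200 201 202 203 203 204 204 201 202 203 201 200 200 200
  200 200 199 200 200]
 [221 226 210 202 200 200 200 201 201 201 201 200 201 202 202 202 203 202
  203 204 206 205 202]
 [166 196 219 230 226 212 211 205 206 206 205 206 205 205 207 207 206 207
  204 202 196 175 172]
 [116 136 159 179 181 199 198 206 208 203 197 199 205 199 190 187 176 177
  172 156 133 120 110]]
t 15.0 at [0.4544 0.0109 0.2517] move [-0.1406  0.162   0.0022] [0.0007 0.0027 0.0003] w 0.4999251480250022 F [-0.4 -0.4 -1.1]
```

```bash
python3 - <<'E'
from h import *
print(plane("top",[(213.4,177.75)],.096),plane("top",[(214.45,179.1)],.068),plane("scene",[(239.75,175.5)],.068))
# check same procedure would give for the a-lid grasp etc.: proj of candidate
for c in((.595,.1735),(.598,.1735)): print(proj("top",[[*c,.096],[*c,.068]]),proj("scene",[[*c,.068]]))
E
```

```text
[[0.59899448 0.17421865]] [[0.60284412 0.17585271]] [[0.60204486 0.17639683]]
[[213.65753315 179.18716653]
 [215.28640733 181.84573184]] [[238.68125431 176.67187683]]
[[213.66471024 178.102499  ]
 [215.29248733 180.7864861 ]] [[239.45904982 176.31344015]]
```

Request:
jog_arm:
  motion:
    - [[-0.141,0.161,0.002,0,0,0,0],[-0.141,0.161,0.002,0,0,0,0],[-0.141,0.161,0.002,0,0,0,0],[-0.141,0.161,0.002,0,0,0,0],[-0.141,0.161,0.002,0,0,0,0],[-0.141,0.161,0.002,0,0,0,0],[-0.141,0.161,0.04,0,0,0,0],[-0.141,0.161,0.08,0,0,0,0],[-0.141,0.161,0.11,0,0,0,0],[-0.141,0.161,0.11,0,0,0,0]]

```text
clock: 15.83
position: [0.5895, 0.1702, 0.1325]
ee_rot: [0.001, -3.129, 0.008]
force: [-2.0, -0.5, 0.1]
width: 0.5
gripper_force: 0.0
```

Request:
jog_arm:
  motion:
    - [[0,0,0,0,0,0,0],[0,0,0,0,0,0,0],[0,0,0,0,0,0,0],[0,0,0,0,0,0,0]]

```text
clock: 16.17
position: [0.596, 0.1721, 0.1428]
ee_rot: [0.0, 3.138, 0.002]
force: [-0.7, -0.7, 0.4]
width: 0.5
gripper_force: 0.0
```

Request:
jog_arm:
  motion:
    - [[-0.0045,0.0032,0.03,0,0,0,0],[-0.0045,0.0032,0.05,0,0,0,0],[-0.0045,0.0032,0.067,0,0,0,0],[-0.0045,0.0032,0.067,0,0,0,0],[-0.0045,0.0032,0.067,0,0,0,0],[-0.0045,0.0032,0.067,0,0,0,1],[-0.0045,0.0032,0.067,0,0,0,1],[-0.0045,0.0032,0.067,0,0,0,1],[-0.0045,0.0032,0.067,0,0,0,1],[-0.0045,0.0032,0.067,0,0,0,1]]
  force: 20

```text
clock: 17.0
position: [0.5999, 0.1755, 0.0748]
ee_rot: [-0.001, 3.14, 0.002]
force: [-0.9, 0.0, 5.8]
width: 0.254
gripper_force: 20.0
```

Request:
jog_arm:
  motion:
    - [[0,0,-0.01,0,0,0,1],[0,0,-0.03,0,0,0,1],[0,0,-0.07,0,0,0,1],[0,0,-0.11,0,0,0,1],[0,0,-0.15,0,0,0,1],[0,0,-0.19,0,0,0,1],[0,0,-0.22,0,0,0,1],[0,0,-0.22,0,0,0,1],[0,0,-0.22,0,0,0,1],[0,0,-0.22,0,0,0,1]]

```text
clock: 17.83
position: [0.5985, 0.1747, 0.2929]
ee_rot: [0.0, -3.14, 0.001]
force: [0.2, 0.5, -2.5]
width: 0.249
gripper_force: 20.0
```

```bash
python3 chk.py .062 .4352 -.361 .16 2>/dev/null
```

```text
t 17.8333 at [0.5985 0.1747 0.2929] move [ 0.1632 -0.5356  0.1334] [-0.0005 -0.0014  0.0001] w 0.24857603345485071 F [ 0.2  0.5 -2.5]
LID-TCP [-0.0037 -0.0101] (np.float64(0.5681674056510717), 60) 0.91
```

Request:
jog_arm:
  motion:
    - [[0.164,-0.536,0,0,0,0,1],[0.164,-0.536,0,0,0,0,1],[0.164,-0.536,0,0,0,0,1],[0.164,-0.536,0,0,0,0,1],[0.164,-0.536,0,0,0,0,1],[0.164,-0.536,0,0,0,0,1],[0.164,-0.536,0,0,0,0,1],[0.164,-0.536,0,0,0,0,1],[0.164,-0.536,0,0,0,0,1],[0.164,-0.536,0,0,0,0,1]]

```text
clock: 18.77
position: [0.4757, -0.2249, 0.2925]
ee_rot: [0.0, -3.139, -0.001]
force: [0.4, 0.2, -2.2]
width: 0.249
gripper_force: 20.0
```

```bash
python3 -c "
from h import *
go(.4352,-.361,.16)"
```

```text
t 18.7667 at [ 0.4757 -0.2249  0.2925] move [ 0.0402 -0.1362  0.1325] [ 0.0007 -0.0022  0.0003] w 0.24884123910194395 F [ 0.4  0.2 -2.2]
```

Request:
jog_arm:
  motion:
    - [[0.0405,-0.136,0,0,0,0,1],[0.0405,-0.136,0,0,0,0,1],[0.0405,-0.136,0,0,0,0,1],[0.0405,-0.136,0.03,0,0,0,1],[0.0405,-0.136,0.06,0,0,0,1],[0.0405,-0.136,0.09,0,0,0,1],[0.0405,-0.136,0.12,0,0,0,1],[0.0405,-0.136,0.133,0,0,0,1],[0.0405,-0.136,0.133,0,0,0,1],[0.0405,-0.136,0.133,0,0,0,1]]

```text
clock: 19.6
position: [0.436, -0.3589, 0.1595]
ee_rot: [-0.0, -3.139, -0.002]
force: [-0.2, 0.2, -1.4]
width: 0.251
gripper_force: 20.0
```

Request:
jog_arm:
  motion:
    - [[0,0,0,0,0,0,1],[0,0,0,0,0,0,1],[0,0,0,0,0,0,1],[0,0,0,0,0,0,1]]

```text
clock: 19.93
position: [0.4374, -0.3597, 0.1616]
ee_rot: [-0.0, 3.14, -0.001]
force: [-0.3, -0.1, -1.4]
width: 0.251
gripper_force: 20.0
```

```bash
python3 chk.py .062 .4352 -.361 .1068 2>/dev/null;  python3 chk2.py .062 .061 .074 .4352 -.361; cat > ov.py <<'E'
from h import *
import sys
rl,rp,h,x,y,f=*map(float,sys.argv[1:6]),sys.argv[6]
s=observe()['position'];a=np.linspace(0,2*np.pi,200);o=[]
for n in("scene","top"):
    im=get_image(n);c=proj(n,[[s[0],s[1],s[2]-.05]])[0];w=48;k=12
    M=np.array([[k,0,-k*(c[0]-w)],[0,k,-k*(c[1]-w)]]);A=cv2.warpAffine(im[:,:,::-1].copy(),M,(2*w*k,2*w*k),flags=cv2.INTER_CUBIC)
    for cc,r,z,col in((s,rl,s[2]-.031,(0,0,255)),((x,y),rp,h,(0,255,0))):
        q=(proj(n,np.c_[cc[0]+r*np.cos(a),cc[1]+r*np.sin(a),0*a+z])-c+w)*k
        cv2.polylines(A,[np.round(q).astype(int).reshape(-1,1,2)],True,col,1)
    o.append(cv2.resize(A,(576,576) if n=="scene" else (220,220),interpolation=cv2.INTER_AREA))
o[1]=np.vstack([o[1],np.zeros((356,220,3),np.uint8)])
cv2.imwrite(f,np.hstack(o))
E
python3 ov.py .062 .061 .074 .4352 -.361 pics/g8.png
```

```text
t 19.9333 at [ 0.4374 -0.3597  0.1616] move [ 0.0023 -0.0012  0.0548] [-0.0008  0.0015  0.0002] w 0.25056962115266124 F [-0.3 -0.1 -1.4]
LID-TCP [-0.0014 -0.0013] (np.float64(0.3830071598588861), 90) 0.56
exp lid cols 348.2 415.0 bottom 285.4
exp pot cols 345.8 409.6
lid_a 0.72 [386.3, 264.0] 350 415 240 285
pot_a 0.78 [373.2, 306.8] 345 407 276 336
```

View pics/g8.png

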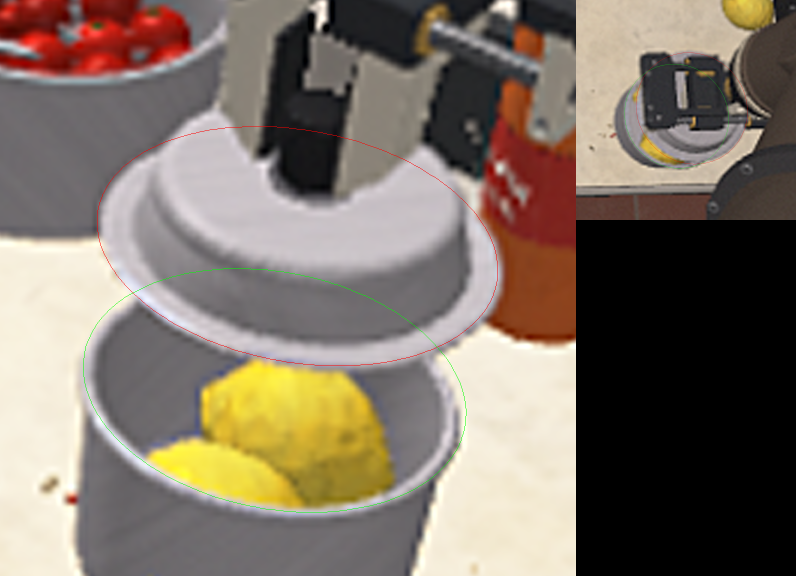

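The held lid_c matches the TCP circle; pot_c's rim lies ~1 px left of its circle, so I target (0.435, -0.360).

Request:
jog_arm:
  motion:
    - [[0.0024,-0.0003,0.015,0,0,0,1],[0.0024,-0.0003,0.03,0,0,0,1],[0.0024,-0.0003,0.042,0,0,0,1],[0.0024,-0.0003,0.042,0,0,0,1],[0.0024,-0.0003,0.044,0,0,0,1],[0.0024,-0.0003,0.046,0,0,0,1],[0.0024,-0.0003,0.048,0,0,0,1],[0.0024,-0.0003,0.05,0,0,0,1],[0.0024,-0.0003,0.051,0,0,0,1],[0.0024,-0.0003,0.051,0,0,0,1]]

```text
clock: 21.12
position: [0.4345, -0.3597, 0.1097]
ee_rot: [-0.0, 3.142, 0.0]
force: [0.5, 1.0, -2.7]
width: 0.251
gripper_force: 20.0
```

Request:
jog_arm:
  motion:
    - [[0,0,0.001,0,0,0,1],[0,0,0.002,0,0,0,1],[0,0,0.003,0,0,0,1],[0,0,0.0035,0,0,0,1],[0,0,0.004,0,0,0,1],[0,0,0.004,0,0,0,1],[0,0,0.004,0,0,0,1]]

```text
clock: 21.7
position: [0.4346, -0.3598, 0.1067]
ee_rot: [0.0, 3.141, 0.0]
force: [-3.3, 3.2, 10.7]
width: 0.252
gripper_force: 20.0
```

Request:
jog_arm:
  motion:
    - [[0,0,-0.0008,0,0,0,1],[0,0,-0.0008,0,0,0,0],[0,0,-0.0008,0,0,0,0],[0,0,-0.0008,0,0,0,0],[0,0,-0.0008,0,0,0,0],[0,0,-0.04,0,0,0,0],[0,0,-0.08,0,0,0,0],[0,0,-0.12,0,0,0,0],[0,0,-0.16,0,0,0,0],[0,0,-0.18,0,0,0,0]]

```text
clock: 22.53
position: [0.4354, -0.361, 0.2906]
ee_rot: [0.001, 3.137, -0.005]
force: [0.4, -0.7, 0.7]
width: 0.499
gripper_force: 0.0
```

```bash
python3 - <<'E'
from h import *
go(.5,0,.29)
im=get_image("top");o=[]
for c,w in(((217,187),40),((341,190),40)):
    A=im[c[1]-w:c[1]+w,c[0]-w:c[0]+w,::-1];o.append(cv2.resize(A,(400,400),interpolation=cv2.INTER_CUBIC))
cv2.imwrite("pics/g9.png",np.hstack(o))
d=silhouettes("lid_d","top")
for q in d:
    if q['p']>.3:
        v,u=np.nonzero(q['mask']);print(q['p'],q['pixel'],u.min(),u.max(),v.min(),v.max(),len(u))
        if np.hypot(q['pixel'][0]-216,q['pixel'][1]-187)<25:
            C=max(cv2.findContours(q['mask'].astype(np.uint8),0,1)[0],key=cv2.contourArea)[:,0]
            P=plane("top",C,.010);c,e=circ(P,.076);print("lid_d",c,e)
            t=np.arctan2(*(P-c).T[::-1]);rr=np.hypot(*(P-c).T);k=rr<.070
            print("notch pts",np.c_[t[k].round(2),rr[k].round(3)].tolist())
E
```

```text
t 22.5333 at [ 0.4354 -0.361   0.2906] move [-6.45e-02  3.61e-01 -2.00e-04] [-0.0031  0.0048 -0.0003] w 0.4986567112378182 F [ 0.4 -0.7  0.7]
0.71 [218.3, 186.7] 192 243 161 210 1962
lid_d [0.59989278 0.17706156] 0.0026430648841042764
notch pts [[3.01, 0.07], [3.01, 0.067], [3.05, 0.064], [3.09, 0.061], [3.14, 0.061], [-3.1, 0.061], [-3.05, 0.061], [-3.01, 0.062], [-2.95, 0.059], [-2.91, 0.06], [-2.86, 0.061], [-2.8, 0.059], [-2.75, 0.06], [-2.69, 0.059], [-2.65, 0.06], [-2.58, 0.059], [-2.54, 0.061], [-2.5, 0.062], [-2.5, 0.066], [-2.46, 0.068]]
0.59 [416.4, 235.5] 393 437 212 257 1358
0.56 [155.1, 246.3] 138 165 231 257 579
0.56 [274.8, 229.8] 259 294 212 248 1059
```

View pics/g9.png

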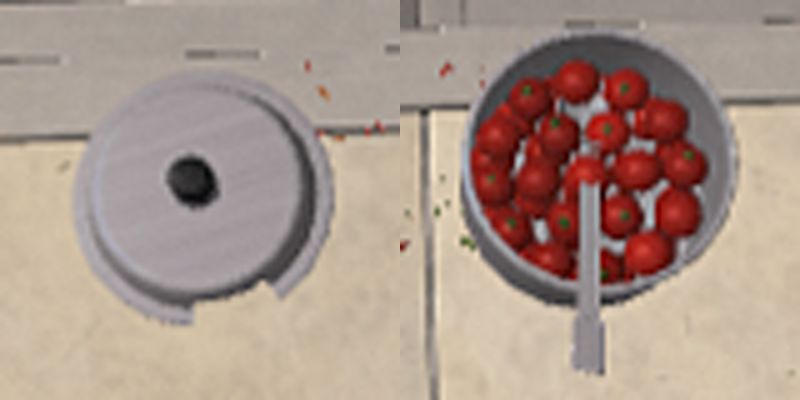

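```bash
python3 - <<'E'
from h import *
c=np.array([.5853,-.167])
for ph in(-.2,-.15,-.1,-.05,0):
    r=np.array([.125,.1,.07]);d=-np.array([np.cos(ph),np.sin(ph)])
    print(ph,proj("top",np.c_[c+r[:,None]*d,.115-(.125-r)*np.tan(.5)]).round(1).tolist())
im=get_image("top")
for v in(192,200,208,214,220,223):
    print(v,im[v,330:350].max(1))
b=(im[172:196,204:228].max(2)<90).astype(np.uint8);k,l,st,cc=cv2.connectedComponentsWithStats(b);i=1+np.argmax(st[1:,4])
p=cc[i]+[204,172];print(st[i],p,plane("top",[p],.055))
g=im[174:194,205:227].max(2);print(g)
s=get_image("scene");u,v=proj("scene",[[.6,.176,.05]])[0].round().astype(int);print(u,v);print(s[v-9:v+10,u-9:u+10].max(2))
E
```

```text
-0.2 [[335.0, 224.3], [335.8, 215.7], [336.7, 205.9]]
-0.15 [[337.4, 224.6], [337.7, 216.0], [338.0, 206.1]]
-0.1 [[339.9, 224.9], [339.6, 216.2], [339.3, 206.2]]
-0.05 [[342.3, 225.0], [341.5, 216.3], [340.6, 206.3]]
0 [[344.7, 225.0], [343.4, 216.3], [341.9, 206.3]]
192 [ 98 143 155 163 157 136 115 157 150 146 167  91 161 186 183 114  86 119
  91  83]
200 [148 134 128 116  91  83 104 150 151 143 166 115 102 109 129 123 159 170
 196 199]
208 [ 74  71  71  75  84  90 121 148 149 145 164 125 127 123 111 109  93  74
  71 120]
214 [211 208 210 210 216 184 140 145 141 145 158 174 211 208 208 209 208 210
 211 213]
220 [204 209 209 209 218 181 144 148 146 141 141 125 216 207 209 212 206 199
 201 202]
223 [209 215 212 207 208 180 138 151 149 149 148 120 221 207 207 210 210 207
 201 204]
[ 7  6 10 11 75] [215.12 183.  ] [[0.59516727 0.17599827]]
[[162 164 165 165 164 167 171 169 166 166 166 160 159 160 159 159 159 161
  159 160 157 159]
 [165 165 166 170 169 168 167 165 162 161 161 158 162 159 162 161 157 160
  158 158 160 161]
 [170 169 168 168 164 163 162 161 160 165 164 165 162 161 162 16
[... 2458 characters left out ...]
  24  25  23  22  15  51 145 213 205 204 206
  205]
 [199 200 204 214 204   0  19  23  24  24  22  13  50 143 208 197 197 198
  199]
 [198 197 200 210 198   0  18  24  25  25  22  10  86 187 213 201 198 197
  196]
 [198 199 200 194 136  21  15  23  22  22  22  11  45 142 216 205 203 202
  199]
 [204 203 204 196 136  38  11  16  17  20  15  16  53 138 213 204 202 203
  204]
 [201 202 204 201 152  78  71  31  32  34  41  60  93 157 207 202 200 199
  200]
 [202 203 202 206 213 211 159  99 107 128 144 154 215 204 198 195 195 196
  199]
 [199 201 202 203 206 210 215 217 217 214 213 212 206 202 199 196 195 195
  194]
 [198 195 197 198 199 201 204 205 207 207 204 203 198 199 200 201 200 199
  198]]
```

Request:
jog_arm:
  motion:
    - [[-0.0645,0.361,0,0,0,0,0],[-0.0645,0.361,0,0,0,0,0],[-0.0645,0.361,0,0,0,0,0],[-0.0645,0.361,0,0,0,0,0],[-0.0645,0.361,0,0,0,0,0],[-0.0645,0.361,0,0,0,0,0],[-0.0645,0.361,0,0,0,0,0],[-0.0645,0.361,0,0,0,0,0],[-0.0645,0.361,0,0,0,0,0],[-0.0645,0.361,0,0,0,0,0]]

```text
clock: 23.57
position: [0.4987, 0.0096, 0.2837]
ee_rot: [0.016, -3.138, -0.004]
force: [0.1, 0.5, 0.3]
width: 0.498
gripper_force: 0.0
```

```bash
python3 - <<'E'
from h import *
print(plane("top",[(214.4,182.2)],.062),plane("top",[(215.6,183.7)],.034),plane("scene",[(238.5,186.75)],.034))
go(.6,.176,.12,np.pi/2+.2)
E
```

```text
[[0.59565244 0.17689881]] [[0.59861778 0.1779472 ]] [[0.59838787 0.17808408]]
t 23.5667 at [0.4987 0.0096 0.2837] move [-0.1035  0.1649  0.1638] [ 0.0031 -0.0028 -0.1897] w 0.4984893747705889 F [0.1 0.5 0.3]
```

Request:
jog_arm:
  motion:
    - [[-0.098,0.174,0,0,0,-0.2,0],[-0.098,0.174,0,0,0,-0.2,0],[-0.098,0.174,0,0,0,-0.2,0],[-0.098,0.174,0,0,0,-0.2,0],[-0.098,0.174,0,0,0,-0.2,0],[-0.098,0.174,0.02,0,0,-0.2,0],[-0.098,0.174,0.06,0,0,-0.2,0],[-0.098,0.174,0.1,0,0,-0.2,0],[-0.098,0.174,0.14,0,0,-0.2,0],[-0.098,0.174,0.17,0,0,-0.2,0]]

```text
clock: 24.4
position: [0.5943, 0.1741, 0.1106]
ee_rot: [0.313, -3.12, 0.002]
force: [0.1, -0.1, -0.2]
width: 0.502
gripper_force: 0.0
```

Request:
jog_arm:
  motion:
    - [[0,0,0,0,0,0,0],[0,0,0,0,0,0,0],[0,0,0,0,0,0,0],[0,0,0,0,0,0,0],[0,0,0,0,0,0,0]]

```text
clock: 24.82
position: [0.5983, 0.1756, 0.1179]
ee_rot: [-0.313, 3.122, 0.002]
force: [-0.1, 0.1, 0.1]
width: 0.504
gripper_force: 0.0
```

```bash
python3 - <<'E'
from h import *
go(.5975,.177,.041,np.pi/2+.2)
E
```

```text
t 24.8167 at [0.5983 0.1756 0.1179] move [0.0008 0.0014 0.0769] [0.0007 0.0036 0.0001] w 0.5037632687058878 F [-0.1  0.1  0.1]
```

Request:
jog_arm:
  motion:
    - [[0.0008,0.0014,0.03,0,0,0,0],[0.0008,0.0014,0.06,0,0,0,0],[0.0008,0.0014,0.077,0,0,0,0],[0.0008,0.0014,0.077,0,0,0,0],[0.0008,0.0014,0.077,0,0,0,0],[0.0008,0.0014,0.077,0,0,0,1],[0.0008,0.0014,0.077,0,0,0,1],[0.0008,0.0014,0.077,0,0,0,1],[0.0008,0.0014,0.077,0,0,0,1],[0.0008,0.0014,0.077,0,0,0,1]]
  force: 25

```text
clock: 25.65
position: [0.5966, 0.177, 0.0399]
ee_rot: [-0.314, 3.124, 0.001]
force: [-0.7, 0.0, 7.5]
width: 0.253
gripper_force: 25.0
```

Request:
jog_arm:
  motion:
    - [[0,0,-0.01,0,0,0,1],[0,0,-0.03,0,0,0,1],[0,0,-0.07,0,0,0,1],[0,0,-0.11,0,0,0,1],[0,0,-0.15,0,0,0,1],[0,0,-0.19,0,0,0,1],[0,0,-0.23,0,0,0,1],[0,0,-0.25,0,0,0,1],[0,0,-0.25,0,0,0,1],[0,0,-0.25,0,0,0,1]]

```text
clock: 26.48
position: [0.5961, 0.1764, 0.2903]
ee_rot: [-0.313, 3.124, 0.001]
force: [-0.8, 0.1, -3.0]
width: 0.252
gripper_force: 25.0
```

```bash
python3 - <<'E'
from h import *
go(.5855,-.1668,.29,np.pi/2-.19)
E
```

```text
t 26.4833 at [0.5961 0.1764 0.2903] move [ 0.0786 -0.3342 -0.    ] [0.0009 0.0024 0.3899] w 0.2524193868996859 F [-0.8  0.1 -3. ]
```

Request:
jog_arm:
  motion:
    - [[0.0786,-0.3342,0,0,0,0.39,1],[0.0786,-0.3342,0,0,0,0.39,1],[0.0786,-0.3342,0,0,0,0.39,1],[0.0786,-0.3342,0,0,0,0.39,1],[0.0786,-0.3342,0,0,0,0.39,1],[0.0786,-0.3342,0,0,0,0.39,1],[0.0786,-0.3342,0,0,0,0.39,1],[0.0786,-0.3342,0,0,0,0.39,1],[0.0786,-0.3342,0,0,0,0.39,1],[0.0786,-0.3342,0,0,0,0.39,1]]

```text
clock: 27.32
position: [0.5829, -0.1723, 0.2869]
ee_rot: [-0.31, -3.123, 0.004]
force: [0.3, 0.8, -1.7]
width: 0.247
gripper_force: 25.0
```

Request:
jog_arm:
  motion:
    - [[0,0,0,0,0,0,1],[0,0,0,0,0,0,1],[0,0,0,0,0,0,1],[0,0,0,0,0,0,1],[0,0,0,0,0,0,1]]

```text
clock: 27.73
position: [0.5855, -0.1655, 0.2885]
ee_rot: [-0.295, -3.127, -0.001]
force: [-0.4, 0.0, -2.2]
width: 0.247
gripper_force: 25.0
```

```bash
python3 - <<'E'
from h import *
go(.5855,-.1668,.16,np.pi/2-.19)
E
```

```text
t 27.7333 at [ 0.5855 -0.1655  0.2885] move [-0.0003 -0.0013  0.1285] [ 0.0003 -0.0002  0.0019] w 0.24673256768984297 F [-0.4  0.  -2.2]
```

Request:
jog_arm:
  motion:
    - [[0,-0.0012,0.03,0,0,0,1],[0,-0.0012,0.06,0,0,0,1],[0,-0.0012,0.09,0,0,0,1],[0,-0.0012,0.12,0,0,0,1],[0,-0.0012,0.1285,0,0,0,1],[0,-0.0012,0.1285,0,0,0,1],[0,-0.0012,0.1285,0,0,0,1],[0,-0.0012,0.1285,0,0,0,1]]

```text
clock: 28.4
position: [0.5864, -0.1682, 0.1622]
ee_rot: [0.297, 3.124, -0.001]
force: [-0.2, 0.3, -1.7]
width: 0.249
gripper_force: 25.0
```

```bash
sed -i 's/go(x,y,z)/go(x,y,z,np.pi\/2-.19)/' chk.py; python3 chk.py .076 .5855 -.1668 .112 2>/dev/null;  python3 chk2.py .076 .075 .08 .5853 -.167; python3 ov.py .076 .075 .08 .5853 -.167 pics/g10.png
```

```text
t 28.4 at [ 0.5864 -0.1682  0.1622] move [0.0013 0.0012 0.0502] [-0.      0.0031  0.0002] w 0.24908059096738733 F [-0.2  0.3 -1.7]
LID-TCP [ 0.0046 -0.0025] (np.float64(1.0293157924562686), 92) 0.91
exp lid cols 309.3 376.7 bottom 218.0
exp pot cols 307.7 372.7
lid_a 0.67 [344.1, 200.7] 311 377 179 219
pot_a 0.92 [333.5, 240.6] 302 372 206 265
pot_a 0.52 [345.2, 202.1] 311 377 179 219
```

View pics/g10.png

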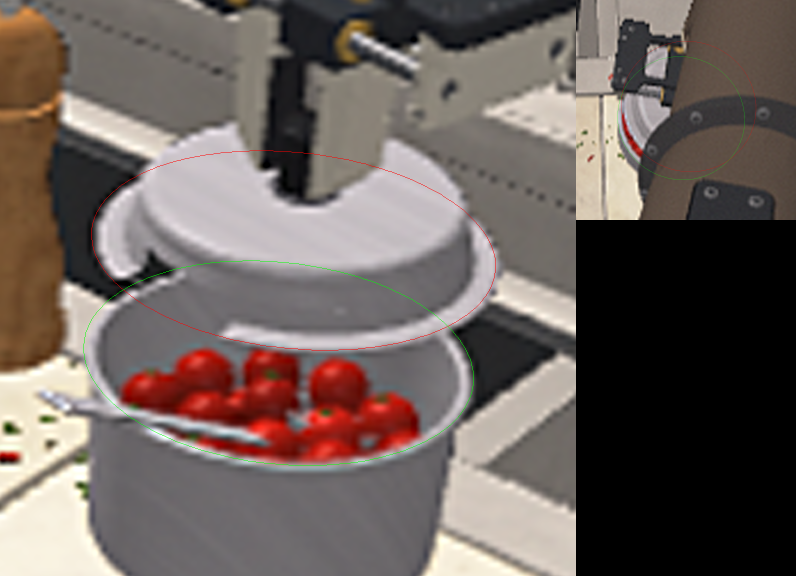

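```bash
python3 - <<'E'
from h import *
s=np.array([.5864,-.1682,.1622]);c=proj("scene",[[s[0],s[1],s[2]-.05]])[0]
uv=np.array([(118,278),(228,335)])/6-48+c
P=plane("scene",uv,s[2]-.031);d=P-(s[:2]+[.0015,-.0004]);print(P,np.hypot(*d.T),np.unwrap(np.arctan2(*d.T[::-1])),np.linalg.norm(P[1]-P[0]))
go(.584,-.1665,.115,np.pi/2-.19)
for ph in(-.2,-.13,-.05):
  for t in(-.34,.34):
    q=s[:2]+[.0015,-.0004]+.076*np.array([np.cos(np.pi+ph+t),np.sin(np.pi+ph+t)]);print(ph,((proj("scene",[[*q,s[2]-.031]])[0]-c+48)*6).round(0))
E
```

```text
[[ 0.52041805 -0.13579363]
 [ 0.51546064 -0.18930404]] [0.0750338  0.07534001] [2.6890861  3.41998266] 0.05373955036371955
t 28.75 at [ 0.5853 -0.1679  0.1608] move [0.0016 0.0012 0.0458] [0.0001 0.0009 0.0001] w 0.2511930084425671 F [ 0.1  0.8 -2.3]
-0.2 [108. 270.]
-0.2 [201. 328.]
-0.13 [114. 277.]
-0.13 [214. 332.]
-0.05 [122. 284.]
-0.05 [230. 336.]
```

Request:
jog_arm:
  motion:
    - [[0.0014,0.0012,0.015,0,0,0.03,1],[0.0014,0.0012,0.03,0,0,0.03,1],[0.0014,0.0012,0.036,0,0,0.03,1],[0.0014,0.0012,0.036,0,0,0.03,1],[0.0014,0.0012,0.038,0,0,0.03,1],[0.0014,0.0012,0.04,0,0,0.03,1],[0.0014,0.0012,0.042,0,0,0.03,1],[0.0014,0.0012,0.044,0,0,0.03,1],[0.0014,0.0012,0.0455,0,0,0.03,1],[0.0014,0.0012,0.0455,0,0,0.03,1]]

```text
clock: 29.58
position: [0.5838, -0.1664, 0.1145]
ee_rot: [-0.345, -3.122, -0.0]
force: [0.7, 1.1, -2.5]
width: 0.251
gripper_force: 25.0
```

Request:
jog_arm:
  motion:
    - [[0,0,0.001,0,0,0,1],[0,0,0.002,0,0,0,1],[0,0,0.003,0,0,0,1],[0,0,0.0035,0,0,0,1],[0,0,0.0035,0,0,0,1],[0,0,0.0035,0,0,0,1],[0,0,0.0035,0,0,0,1]]

```text
clock: 30.17
position: [0.584, -0.1665, 0.1119]
ee_rot: [0.345, 3.122, 0.0]
force: [-3.4, 0.6, 6.2]
width: 0.247
gripper_force: 25.0
```

Home at 0.1119, exactly as predicted. Release and retreat.

Request:
jog_arm:
  motion:
    - [[0,0,-0.0004,0,0,0,1],[0,0,-0.0004,0,0,0,0],[0,0,-0.0004,0,0,0,0],[0,0,-0.0004,0,0,0,0],[0,0,-0.0004,0,0,0,0],[0,0,-0.04,0,0,0,0],[0,0,-0.08,0,0,0,0],[0,0,-0.12,0,0,0,0],[0,0,-0.16,0,0,0,0],[0,0,-0.18,0,0,0,0]]

```text
clock: 31.0
position: [0.5853, -0.1671, 0.2965]
ee_rot: [0.345, 3.116, -0.001]
force: [1.3, 0.2, 0.4]
width: 0.501
gripper_force: 0.0
```

Request:
jog_arm:
  motion:
    - [[0.1,0.15,0,0,0,0,0],[0.1,0.15,0,0,0,0,0],[0.1,0.15,0,0,0,0,0],[0.1,0.15,0,0,0,0,0],[0.1,0.15,0,0,0,0,0],[0.1,0.15,0,0,0,0,0],[0.1,0.15,0,0,0,0,0],[0.1,0.15,0,0,0,0,0]]

```text
clock: 31.67
position: [0.5194, 0.0005, 0.2913]
ee_rot: [0.347, 3.122, -0.001]
force: [0.7, -0.3, -0.6]
width: 0.501
gripper_force: 0.0
```

```bash
python3 - <<'E'
from h import *
# numeric end check: lid masks against seated flange circles
get_image("scene");D=silhouettes("lid_a","scene")
for nm,x,y,r,h,h0 in(("a",.426,.351,.037,.058,.05),("b",.458,.0105,.049,.07,.062),("c",.435,-.36,.062,.074,.066),("d",.5853,-.167,.076,.08,.072)):
    a=np.linspace(0,2*np.pi,200);e=proj("scene",np.c_[x+r*np.cos(a),y+r*np.sin(a),0*a+h+.001])
    p=proj("scene",[[x,y,h+.01]])[0];k=proj("scene",[[x,y,h0+.062]])[0]
    for d in D:
        if np.hypot(*(d['pixel']-p))<20:
            v,u=np.nonzero(d['mask']);print(nm,d['p'],"mask",u.min()-.5,u.max()+.5,v.min(),v.max()+.5,"exp",e[:,0].min().round(1),e[:,0].max().round(1),k[1].round(1),e[:,1].max().round(1))
get_image("scene")
for q in("mill","jar","pot_a"):
    for d in silhouettes(q,"scene"):
        if d['p']>.3: print(q,np.round(d['pixel']))
E
```

```text
a 0.77 mask 136.5 163.5 161 185.5 exp 135.2 162.6 161.8 185.8
b 0.9 mask 226.5 267.5 195 228.5 exp 225.9 267.5 196.5 227.3
c 0.68 mask 345.5 410.5 264 310.5 exp 344.8 409.7 265.9 309.7
d 0.57 mask 308.5 373.5 199 238.5 exp 307.3 373.2 199.4 237.6
jar [176. 205.]
pot_a [333. 247.]
pot_a [371. 316.]
pot_a [244. 239.]
pot_a [151. 192.]
```

```bash
python3 - <<'E'
from h import *
im=get_image("scene")[:,:,::-1].astype(int);a=cv2.imread("pics/scene0.png").astype(int)
d=abs(im-a).max(2)[155:225,280:310]
print((d[30:]>30).mean(),(d[:30]>30).mean())
print(*["".join("#" if q>30 else "." for q in r) for r in d[::4]],sep="\n")
E
```

```text
0.0033333333333333335 0.011111111111111112
..............................
..............................
..............................
......#.......................
..............................
......#.......................
..................#...........
..............................
......................#.......
..............................
..............................
..............................
..............................
..............................
..............................
..............................
..............................
..............................
```

The mill hasn't moved and all four lids are seated, so I'm handing in.

```bash
python3 -c "
from cell import *
print(sign_off())"
```

```text
the job is handed in; nothing more can be done
None
```

All four lids are home on their pots, taken from the stack top down, with lid_d's notch over the spoon handle; the pepper mill and spice jar were left where they stood, and the job is handed in.

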